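# Start and drive home the filler plug of a gear reducer

### The arm

A 6-joint arm with a two-finger parallel gripper is mounted at the origin on a cart in front of the work surface, level with it; the furniture and walls round the work are solid. World frame = base frame: x ahead of the robot, y to its left, z up, the work surface at z = 0. Lengths are in m, angles in degrees, forces in N, time in s.
With the tool pointing down it reaches from about 0.25 to 0.725 m from the base axis. Payload 4 kg.
Tool frame: the origin (TCP) lies midway between the tips of the shut fingers; the grasp point (between the pads) lies 19 mm behind it; x points along the fingers, y is the direction in which the jaws open and shut, and the axes are right-handed (so a half turn about x gives the same grasp; the last joint's range is limited). The gripper opens to 85 mm and grips with 20 to 120 N. Pads are 22 mm wide; open, the fingers measure 114 mm over their backs; the gripper's body (76 mm by 85 mm) begins 54 mm behind the grasp point. The pads swing forward as they close: fully open they stand 13 mm farther back than shut.
Start: joints at [69.041, 13.785, 0.286, 76.501, 0, 90], TCP at [0.179, 0.467, 0.231] pointing down, gripper open.
Joint ranges: [-155.79, 155.79], [-60.16, 107.12], [-62.33, 73.08], [-114, 123.19], [-81.49, 82.49], [-180, 180]. Speed limits (degrees/s): [159.86, 159.86, 180, 180, 180, 180].

### API

Orientations are given as a 3x3 rotation matrix whose columns are the frame's x, y, z axes.
In Python, from cell import env gives the robot as it stands.
- The arm moves only by the tool arm_command, never from a script. Its argument "targets" is text: rows parted by semicolons, each of 5 numbers parted by spaces: the shift along the tool's x, y, z in m, then the turn about the tool's x in rad, then the finger opening in m, from 0 to 0.0854. In form: tx ty tz roll fingers; .... A call has exactly 5 rows; each row shifts and turns the commanded pose from where the row before left it, along the tool's axes as they then stand; what a row does not reach is not made up. A row lasts 1/12 s, in which the tool goes at most 41.7 mm and 7.16 degrees, less where a joint would pass 70% of its speed; a pose out of reach is approached as far as the arm can. A call with a gripper value outside its range is refused whole. The fingers move at their own pace and stop on an object; the grip force is fixed at half the most. Time passes only in rows, so rows that do not move let the fingers close, or fill a call up. It gives the time, the measured TCP pose, the force and the opening at its end, in the units of the state.
- env.get_state(): the state, without advancing time (a new reading comes with each control period).
- env.read_camera(name): name is "side" or "top"; returns (picture, depth): 384x512x3 uint8, blue, green, red; 384x512 float32, m along the optical axis (not along the pixel's ray), 0 where there is no reading.
- env.camera_model(name): a dict with "intrinsics" (3x3 intrinsics, pixels), "eye" and "rotation" of the camera in the world. Camera axes: x right, y down, z forward; pixel columns grow to the right and rows downward; lengths in m; the calibration is good to about 2 mm. A picture is of the moment at which its call begins. camera_model takes no time and is no camera call.
- env.close_job(): hands the job in, once; it reports no verdict.
The state is a dict: "clock": time; "joint_positions": joint angles; "qd": joint speeds; "joint_efforts": joint torques, N m; "tcp_pos": TCP position; "orientation": TCP orientation; "force": force on the tool from outside, world axes, zero at the start; "torque": the same for the moment, N m; "width": opening from 0.0 (shut) to 1.0 (fully open).
Only numpy, scipy, OpenCV 4.12 (cv2) and the standard library are available. Lean on these libraries where they do the work, as an engineer would, in place of code of your own. Each camera call takes 0.05 s, during which the arm holds its last target. There are 200 camera calls.

### The job

The red-handled filler plug of the grey gear reducer only rests loosely on top of its thread. Take it by the red grip bar, turn it backward (counterclockwise as you look down on the plug) until you feel it drop into the thread, then screw it forward (clockwise) fully home, until the flange sits flush on the neck, and let go. Never pull it out of the neck, and leave the spray can, the wood block and the whetstone where they are.

Things in the scene. Friction and masses are not known exactly. Their poses are not given: they have to be found in the camera images.
- plug: Loose filler plug, 0.18 kg: red grip bar on a round aluminium flange (66 mm across, 8 mm thick), below it a steel shank 35 mm across, 72 mm long. Origin: centre of the flange underside; z: plug axis, out of the neck through the bar; x: along the bar; y: across it. Half a turn about z looks and works the same. At the start it rests on the thread, shank in the neck, flange underside 20.5 mm above the mouth.
- plug_bar (a point): Centre of the red grip bar, 24 mm above the plug's origin along z (axes as plug). The bar is 64 mm long along x, 14 mm wide along y, and spans z = 8 to 39 mm from the plug's origin; close fingers along y on it with the tips about 12 mm above the origin, just clear of the flange.
- plug_lugs (a point): Point on the plug's axis 25 mm below its origin (axes as plug). Here two 6 mm round thread lugs stick out of the shank along +x and -x, one below each end of the bar, to 27 mm from the axis. At the start they lie on the flat rim of the thread.
- neck: Filler neck of the gear reducer, fixed grey tube 68 mm across (73 mm at its lip), leaning 30 degrees from vertical, mouth up and towards the robot or its right. Origin: centre of the mouth; z: axis, out of the neck. The plug's axis keeps within 1 mm of it. Fully home the flange underside meets the mouth (origins coincide). Plug heights below are of its origin above this one, along this z.
- neck_start (a point): Point 7.5 mm inside the neck (axes as neck): the flat rim, top of a two-start thread that is hidden and set at an unknown angle each time. Rim gaps, half a turn apart, let the lugs through. Turned backward (+ about z) 25 to 120 degrees the plug drops by its weight or a light push from 20.5 to 9 mm. A stop ends the gap, 22 degrees after the drop. Clockwise on the rim it only meets a stop.
- neck_thread (a point): Point 25 mm inside the neck (axes as neck): lowest turn of the thread. From the drop, clockwise (- about z) the plug runs free for 10 to 35 degrees, then sinks from 9 to 0 mm in 116 degrees (4.45 mm per rad, axial play 1.5 mm); a stop follows within 5 degrees. 125 to 155 degrees in all, so regrasp. It turns easily (under 0.5 N m) and stays where it is let go.
- reducer: Grey gear reducer, fixed to the bench: foot plate 150 x 120 x 14 mm, drum case 100 mm across, 92 mm wide along y, its axis 66 mm up, shaft stub to +y. Origin: on the bench under the case centre; z up; the neck leans to its -x, mouth centre at x = -63 mm, z = 175 mm. Nothing but neck and plug stands above 120 mm.
- spray_can: Bystander: spray can with a green cap, 52 mm across, 171 mm tall, standing. Origin: centre of its underside.
- wood_block: Bystander: brown wood block 50 x 100 x 32 mm. Origin: centre of its underside.
- whetstone: Bystander: whetstone on its timber bed, 65 x 190 x 28 mm. Origin: centre of its underside.
Mind the look-alikes: they are no part of the job. Of the things that look like the plug, the larger one is meant.

How it is judged:
By the outcome, as a careful person would: the job done as asked, in the order asked, and still so for the second after the job is handed in, with the robot touching nothing.
It also fails if it takes over 72 s, if anything falls off the work surface, if the arm or the gripper's body presses on something with over 40 N, if the wrist force passes 120 N, or if a joint passes its speed limit or range.

## Working session

There is one attempt and no reset: what is moved stays moved. The work goes in short steps, Python scripts to look and compute and a tool call to move; the robot and the scene stay as the last step left them, time stands still between calls to the robot, and variables do not carry over. Pictures are saved under pics/ and viewed, about 8 in all and at most 12, crops included, and the job is handed in when it is done.

Besides the shell and the picture viewer there is one more tool, called after "Call:" in YAML: its name, and indented under it one key for each argument. arm_command: Moves the arm, as the interface text tells. Its arguments: {"type":"object","properties":{"targets":{"type":"string"}},"required":["targets"]}

```bash
mkdir -p pics; ls
python3 - <<'E'
from cell import env
import cv2,numpy as np
s=env.get_state();print(s)
for n in("top","side"):
    p,d=env.read_camera(n);cv2.imwrite(f"pics/{n}0.png",p);np.save(f"pics/{n}0.npy",d);m=env.camera_model(n);print(n,m)
a=cv2.imread("pics/top0.png");b=cv2.imread("pics/side0.png")
E
```

```text
pics
{'clock': 0.0, 'joint_positions': array([6.90421628e+01, 1.38313538e+01, 2.12566024e-01, 7.65023267e+01,
       8.72978650e-04, 8.99997999e+01]), 'qd': array([-0.03535202, -0.09170715, -0.12249156,  0.04699608,  0.00737299,
        0.02591187]), 'joint_efforts': array([-5.51894736e-04, -3.72321761e+01,  2.52405399e+01,  1.70817092e-02,
       -1.83245197e-04, -2.24597557e-06]), 'tcp_pos': array([0.1786049 , 0.46631997, 0.23041269]), 'orientation': array([[-7.70309948e-04,  3.57676790e-01,  9.33845127e-01],
       [-1.96855070e-03,  9.33843052e-01, -3.57677619e-01],
       [-9.99997766e-01, -2.11384410e-03, -1.52436997e-05]]), 'force': array([0.66779109, 0.08851308, 0.26825264]), 'torque': array([ 4.28124360e-06, -2.31356695e-04, -1.72000408e-02]), 'width': 1.0008802803081998}
top {'intrinsics': array([[445.2854859 ,   0.        , 251.82600466],
       [  0.        , 445.2854859 , 193.47049652],
       [  0.        ,   0.        ,   1.        ]]), 'eye': array([ 0.40596099, -0.15540674,  1.31536363]), 'rotation': array([[ 0.0073554 , -0.99667037,  0.08120393],
       [-0.9999593 , -0.00775535, -0.0046109 ],
       [ 0.00522531, -0.08116671, -0.99668684]])}
side {'intrinsics': array([[380.53098356,   0.        , 261.16342916],
       [  0.        , 380.53098356, 191.38928403],
       [  0.        ,   0.        ,   1.        ]]), 'eye': array([ 0.06006928, -0.7938607 ,  0.43464336]), 'rotation': array([[ 0.82222927, -0.2211006 ,  0.52445549],
       [-0.56906813, -0.3031326 ,  0.76437693],
       [-0.01002464, -0.92694399, -0.3750658 ]])}
```

View pics/top0.png

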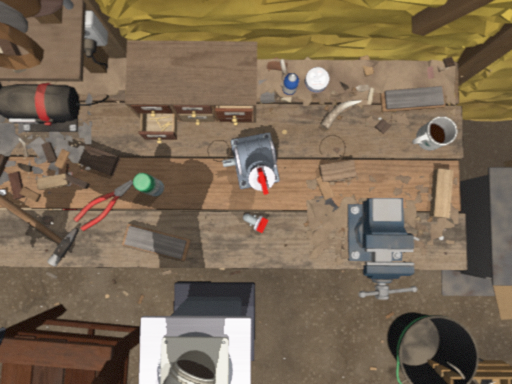

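View pics/side0.png

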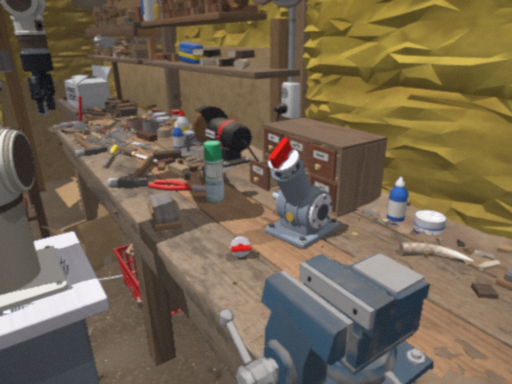

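The one meant is either the red-barred plug in the reducer's neck (top 262,179; side 284,155) or the small red-capped item lying on the bench (top 257,223; side 240,246). The first fits: it is larger and sits in the grey reducer's neck. I'll confirm it in an enlarged crop and measure.

```bash
cat > h.py <<'E'
import numpy as np,cv2
from cell import env
def cloud(n,d,uv=None):
    m=env.camera_model(n);K=m["intrinsics"];v,u=np.mgrid[:384,:512]
    c=np.stack([(u-K[0,2])/K[0,0]*d,(v-K[1,2])/K[1,1]*d,d],-1)
    return c@np.array(m["rotation"]).T+m["eye"]
def red(p):
    h=cv2.cvtColor(p,cv2.COLOR_BGR2HSV)
    return ((h[...,0]<8)|(h[...,0]>172))&(h[...,1]>150)&(h[...,2]>90)
def proj(n,X):
    m=env.camera_model(n);c=(np.atleast_2d(X)-m["eye"])@np.array(m["rotation"]);q=c@np.array(m["intrinsics"]).T;return q[:,:2]/q[:,2:]
E
python3 - <<'E'
from h import *
np.set_printoptions(precision=4,suppress=True)
box={"top":(215,120,310,240),"side":(255,125,345,255)}
out=[]
for n in box:
    x0,y0,x1,y1=box[n];p=cv2.imread(f"pics/{n}0.png");d=np.load(f"pics/{n}0.npy");X=cloud(n,d)
    M=np.zeros((384,512),bool);M[y0:y1,x0:x1]=1
    r=M&red(p)
    if n=="top": r[205:]=0
    pts=X[r];print(n,"red",len(pts),pts.mean(0),pts.min(0),pts.max(0));w,V=np.linalg.eigh(np.cov(pts.T));print(np.sqrt(w),V.T)
    hs=cv2.cvtColor(p,cv2.COLOR_BGR2HSV)
    wm=M&(hs[...,1]<40)&(hs[...,2]>170)&(X[...,2]>.15)
    q=X[wm];print("flange",len(q),q.mean(0));w,V=np.linalg.eigh(np.cov(q.T));print(np.sqrt(w),V.T)
    out.append(cv2.resize(p[y0:y1,x0:x1],(390,540),interpolation=cv2.INTER_CUBIC))
cv2.imwrite("pics/crop1.png",np.hstack(out))
E
```

```text
top red 141 [ 0.5254 -0.187   0.2202] [ 0.4947 -0.2094 -0.0017] [ 0.5586 -0.1751  0.2464]
[0.004  0.0161 0.0348] [[ 0.2359 -0.9683  0.0816]
 [-0.957  -0.2169  0.1926]
 [-0.1688 -0.1235 -0.9779]]
flange 314 [ 0.5362 -0.1818  0.2069]
[0.0142 0.0208 0.0899] [[ 0.9578  0.2714  0.0951]
 [-0.2671  0.9621 -0.0553]
 [-0.1065  0.0276  0.9939]]
side red 394 [ 0.5378 -0.17    0.2081] [ 0.0601 -0.7939  0.0793] [0.7418 0.1589 0.4346]
[0.0082 0.0168 0.1176] [[-0.6112  0.6037  0.5119]
 [ 0.5427 -0.1511  0.8262]
 [-0.5761 -0.7828  0.2353]]
flange 192 [ 0.5322 -0.2042  0.1981]
[0.0086 0.0173 0.0856] [[-0.2301  0.4865  0.8428]
 [-0.771   0.4373 -0.4629]
 [-0.5938 -0.7564  0.2745]]
```

View pics/crop1.png

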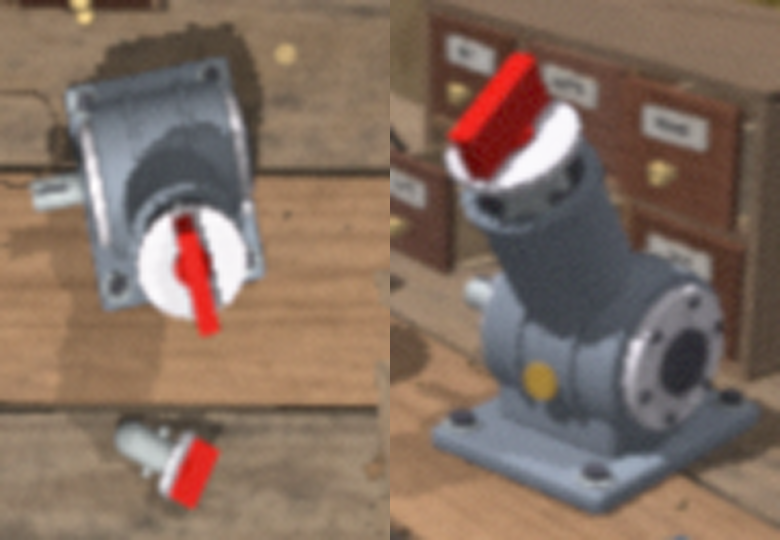

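The crop confirms it: the plug with the red bar and white flange sits raised on the reducer's neck (top 262,179; side 284,155). The small one lying on the bench is a decoy. Next I measure the neck frame.

```bash
cat >> h.py <<'E'
def ray(n,uv):
    m=env.camera_model(n);d=np.array(m["rotation"])@np.linalg.solve(m["intrinsics"],[*uv,1]);return np.array(m["eye"]),d
def plane(n,uv,z):
    o,d=ray(n,uv);return o+d*(z-o[2])/d[2]
def tri(a,b):
    (o1,d1),(o2,d2)=ray("top",a),ray("side",b)
    t=np.linalg.lstsq(np.c_[d1,-d2],o2-o1,rcond=None)[0];p,q=o1+d1*t[0],o2+d2*t[1];return (p+q)/2,np.linalg.norm(p-q)
E
python3 - <<'E'
from h import *
np.set_printoptions(precision=4,suppress=True)
C=[plane("top",(215+u/4.105,120+v/4.5),.014) for u,v in[(68,90),(228,58),(262,275),(105,308)]]
print(np.array(C))
ax=(C[0]+C[1]-C[2]-C[3]);yaw=np.degrees(np.arctan2(ax[1],ax[0]));ay=C[0]+C[3]-C[1]-C[2];print("len",np.linalg.norm(ax)/2,np.linalg.norm(ay)/2,"yaw x",yaw,"yaw from y",np.degrees(np.arctan2(-ay[0],ay[1])))
c=sum(C)/4;yw=np.radians(yaw);R=np.array([[np.cos(yw),-np.sin(yw),0],[np.sin(yw),np.cos(yw),0],[0,0,1]])
print("reducer",c,"mouth pred",c-[0,0,.014]+R@[-.063,0,.175])
az=R@[-.5,0,np.sqrt(.75)]
# flange white blob ellipse via hull, red bar blob; both views
for n,(x0,y0,x1,y1) in {"top":(240,160,285,205),"side":(262,130,305,178)}.items():
    p=cv2.imread(f"pics/{n}0.png");h=cv2.cvtColor(p,cv2.COLOR_BGR2HSV)
    M=np.zeros((384,512),bool);M[y0:y1,x0:x1]=1
    r=M&red(p);w=M&(h[...,1]<45)&(h[...,2]>175)
    for k,m in(("red",r),("white",w)):
        _,l,s,_=cv2.connectedComponentsWithStats(m.astype(np.uint8));i=1+s[1:,4].argmax()
        mm=(l==i) if k=="red" else m
        pts=np.argwhere(mm)[:,::-1].astype(np.float32);print(n,k,len(pts),"minrect",cv2.minAreaRect(pts),"ell",cv2.fitEllipse(cv2.convexHull(pts)))
        X=cloud(n,np.load(f"pics/{n}0.npy"))[mm];X=X[(X[:,2]>.17)&(X[:,2]<.29)&(abs(X[:,0]-.52)<.08)]
        O=c-[0,0,.014]+R@[-.063,0,.175];Q=(X-O)@np.c_[R@[np.sqrt(.75),0,.5],R@[0,1,0],az]
        print(" in neck frame pct5/50/95",np.percentile(Q,[3,50,97],axis=0).tolist())
O=c-[0,0,.014]+R@[-.063,0,.175]
print("proj flangetop ctr",[proj(n,O+az*.0285) for n in("top","side")],"bar top ctr",[proj(n,O+az*.0595) for n in("top","side")])
E
```

```text
[[ 0.6703 -0.1003  0.014 ]
 [ 0.6927 -0.2156  0.014 ]
 [ 0.5491 -0.2405  0.014 ]
 [ 0.5265 -0.1283  0.014 ]]
len 0.14613512988413352 0.11596416568588594 yaw x 10.43903712437858 yaw from y 11.155303685904723
reducer [ 0.6097 -0.1712  0.014 ] mouth pred [ 0.5477 -0.1826  0.175 ]
top red 141 minrect ((262.01922607421875, 181.0961456298828), (26.867908477783203, 7.452412128448486), 78.69007110595703) ell ((262.50347900390625, 181.5863800048828), (7.961930751800537, 28.266727447509766), 164.13108825683594)
 in neck frame pct5/50/95 [[-0.024876801501661664, -0.0075977557132187535, 0.03281236481276368], [0.006164013318466805, 0.00036583625684304805, 0.05728735291900846], [0.033648729406528306, 0.008017165376553979, 0.06099357315705278]]
top white 375 minrect ((257.6810302734375, 176.07757568359375), (39.39410400390625, 27.387975692749023), 9.162346839904785) ell ((258.3236389160156, 171.7014617919922), (33.465858459472656, 40.40608596801758), 128.6132354736328)
 in neck frame pct5/50/95 [[-0.024591191420207915, -0.028950363840155813, 0.022891536149301707], [0.004254719634979746, 0.010652296
[... 474 characters left out ...]
7421873281686], [0.02709684974655637, 0.0051877632725849995, 0.05738427785090056]]
side white 186 minrect ((284.138671875, 161.6913604736328), (13.849931716918945, 31.242046356201172), 67.06790161132812) ell ((282.7930603027344, 158.80662536621094), (19.673553466796875, 31.060497283935547), 68.29005432128906)
 in neck frame pct5/50/95 [[-0.028294980594089438, -0.029443986814307176, 0.023549636779130974], [-0.00266795864628961, -0.017068874693817578, 0.025251696996645916], [0.02696091137157274, 0.021629052917550396, 0.026547721519828957]]
proj flangetop ctr [array([[261.6958, 178.9882]]), array([[282.7066, 157.4875]])] bar top ctr [array([[263.1022, 183.9212]]), array([[277.8083, 146.55  ]])]
```

Call:
arm_command:
  targets: "-0.04 0 0 0 0.085; -0.035 -0.008 0.02 0 0.085; -0.035 -0.013 0.037 0 0.085; 0 -0.013 0.037 0 0.085; 0 -0.013 0.037 0 0.085"

```text
clock: 0.52
tcp_pos: [0.2792, 0.3815, 0.3359]
orientation: [[0.003, 0.355, 0.935], [0.003, 0.935, -0.355], [-1.0, 0.004, 0.001]]
force: [1.5, 0.4, 0.4]
width: 0.994
```

Call:
arm_command:
  targets: "0 -0.013 0.037 0 0.085; 0 -0.013 0.037 0 0.085; 0 -0.013 0.037 0 0.085; 0 -0.013 0.037 0 0.085; 0 -0.013 0.037 0 0.085"

```text
clock: 0.93
tcp_pos: [0.4286, 0.2529, 0.3338]
orientation: [[-0.001, 0.358, 0.934], [-0.0, 0.934, -0.358], [-1.0, -0.0, -0.0]]
force: [0.2, 1.5, 0.5]
width: 0.993
```

Run:
```python
from h import *
np.set_printoptions(precision=4,suppress=True)
s=env.get_state()
for k in("clock","joint_positions","tcp_pos","orientation"):print(k,s[k])
```

```text
clock 0.9333
joint_positions [30.5373 12.5046 13.7284 91.2587  0.0078 51.4986]
tcp_pos [0.4286 0.2529 0.3338]
orientation [[-0.0006  0.3577  0.9338]
 [-0.0002  0.9338 -0.3577]
 [-1.     -0.0004 -0.0005]]
```

Run:
```python
from h import *
X=cloud("top",np.load("pics/top0.npy")).reshape(-1,3)
for x in np.arange(.4,.95,.05):
    print(round(x,2),[round(float(np.percentile(q,97)),2) if len(q:=X[(abs(X[:,0]-x)<.025)&(abs(X[:,1]-y)<.025)&(X[:,2]<1)][:,2])>3 else None for y in np.arange(-.3,.35,.05)])
```

```text
0.4 [0.01, 0.0, 0.03, 0.03, 0.0, 0.0, 0.0, 0.03, 0.03, 0.03, 0.03, 0.0, 0.01]
0.45 [0.01, 0.0, 0.04, 0.03, 0.0, 0.0, 0.0, 0.0, 0.0, 0.0, 0.0, 0.02, 0.02]
0.5 [0.01, 0.0, 0.23, 0.19, 0.0, 0.0, 0.0, 0.0, 0.17, 0.17, 0.01, 0.02, 0.02]
0.55 [0.0, 0.02, 0.24, 0.21, 0.02, 0.0, 0.01, 0.0, 0.17, 0.17, 0.01, 0.03, 0.02]
0.6 [0.01, 0.08, 0.19, 0.19, 0.11, 0.0, 0.0, 0.0, 0.0, 0.0, 0.0, 0.04, 0.04]
0.65 [0.0, 0.0, 0.12, 0.12, 0.11, 0.0, 0.0, 0.08, 0.09, 0.08, 0.0, 0.03, 0.03]
0.7 [0.0, 0.0, 0.02, 0.18, 0.18, 0.18, 0.17, 0.09, 0.16, 0.15, 0.64, 0.64, 0.54]
0.75 [0.0, 0.0, 0.01, 0.19, 0.19, 0.19, 0.19, 0.19, 0.19, 0.19, 0.68, 0.65, 0.34]
0.8 [0.09, 0.1, 0.01, 0.19, 0.19, 0.19, 0.19, 0.19, 0.19, 0.6, 0.6, 0.34, 0.34]
0.85 [0.11, 0.11, 0.02, 0.19, 0.19, 0.19, 0.19, 0.19, 0.19, 0.19, 0.03, 0.34, 0.37]
0.9 [0.02, 0.04, 0.03, 0.19, 0.19, 0.19, 0.19, 0.19, 0.19, 0.35, 0.35, 0.36, 0.36]
```

Call:
arm_command:
  targets: "0 -0.0224 0.0346 0 0.085; 0 -0.0224 0.0346 0 0.085; 0 -0.0224 0.0346 0 0.085; 0 -0.0224 0.0346 0 0.085; 0 -0.0224 0.0346 0 0.085"

```text
clock: 1.35
tcp_pos: [0.5498, 0.0862, 0.3336]
orientation: [[-0.001, 0.358, 0.934], [0.0, 0.934, -0.358], [-1.0, -0.0, -0.001]]
force: [1.0, 0.5, 0.6]
width: 0.996
```

Call:
arm_command:
  targets: "0 -0.0224 0.0346 0 0.085; 0 -0.0224 0.0346 0 0.085; 0 0.0143 0.0374 0 0.085; 0 0.0143 0.0374 0 0.085; 0 0.0143 0.0374 0 0.085"

```text
clock: 1.77
tcp_pos: [0.7019, 0.0199, 0.3339]
orientation: [[-0.002, 0.36, 0.933], [-0.0, 0.933, -0.36], [-1.0, -0.001, -0.001]]
force: [1.5, -0.2, 0.8]
width: 0.991
```

Call:
arm_command:
  targets: "0 0.0143 0.0374 0 0.085; 0 0.0143 0.0374 0 0.085; 0 0.0143 0.0374 0 0.085; 0 0 0 0 0.085; 0 0 0 0 0.085"

```text
clock: 2.18
tcp_pos: [0.6572, 0.017, 0.3616]
orientation: [[-0.113, 0.355, 0.928], [-0.003, 0.934, -0.358], [-0.994, -0.043, -0.105]]
force: [-1.0, -0.4, 1.6]
width: 0.997
```

Run:
```python
from h import *
np.set_printoptions(precision=4,suppress=True)
s=env.get_state()
for k in("clock","joint_positions","tcp_pos","orientation"):print(k,s[k])
```

```text
clock 2.1833
joint_positions [  1.4866  46.3873  73.076  123.1839  -0.0045  22.4518]
tcp_pos [0.6572 0.017  0.3616]
orientation [[-0.1131  0.3553  0.9279]
 [-0.003   0.9337 -0.358 ]
 [-0.9936 -0.0433 -0.1045]]
```

Call:
arm_command:
  targets: "-0.02 0 -0.035 0 0.085; -0.02 0 -0.035 0 0.085; -0.02 0 -0.035 0 0.085; -0.02 0 -0.035 0 0.085; -0.02 0 -0.035 0 0.085"

```text
clock: 2.6
tcp_pos: [0.4989, 0.0798, 0.4796]
orientation: [[-0.09, 0.356, 0.93], [0.001, 0.934, -0.358], [-0.996, -0.032, -0.084]]
force: [0.6, 0.6, 2.5]
width: 0.995
```

Call:
arm_command:
  targets: "-0.04 0 0 0 0.085; -0.04 0 0 0 0.085; -0.04 0 0 0 0.085; -0.04 0 0 0 0.085; 0 0 0 0 0.085"

```text
clock: 3.02
tcp_pos: [0.4704, 0.0736, 0.5376]
orientation: [[0.029, 0.358, 0.933], [0.018, 0.933, -0.358], [-0.999, 0.027, 0.02]]
force: [-0.7, 0.1, 0.8]
width: 0.992
```

```bash
cat > st.py <<'E'
from h import *
np.set_printoptions(precision=4,suppress=True)
s=env.get_state()
for k in("clock","joint_positions","tcp_pos","orientation"):print(k,s[k])
E
python3 st.py
```

```text
clock 3.0167
joint_positions [  8.3735  17.3819  52.3413 123.187    0.8061  29.3646]
tcp_pos [0.4704 0.0736 0.5376]
orientation [[ 0.0285  0.3576  0.9334]
 [ 0.0184  0.9335 -0.3582]
 [-0.9994  0.0274  0.0201]]
```

Call:
arm_command:
  targets: "-0.04 0 0 0 0.085; -0.04 0 0 0 0.085; -0.04 0 0 0 0.085; -0.04 0 0 0 0.085; -0.04 0 0 0 0.085"

```text
clock: 3.43
tcp_pos: [0.4298, 0.066, 0.5943]
orientation: [[0.151, 0.353, 0.924], [0.037, 0.932, -0.362], [-0.988, 0.088, 0.127]]
force: [0.8, 1.1, 0.9]
width: 0.994
```

Call:
arm_command:
  targets: "-0.04 0 0 0 0.085; -0.04 0 0 0 0.085; -0.04 0 0 0 0.085; -0.04 0 0 0 0.085; -0.04 0 0 0 0.085"

```text
clock: 3.85
tcp_pos: [0.3778, 0.0572, 0.6514]
orientation: [[0.286, 0.338, 0.897], [0.056, 0.928, -0.367], [-0.957, 0.155, 0.246]]
force: [0.5, 0.6, -0.1]
width: 0.993
```

```bash
python3 st.py
```

```text
clock 3.85
joint_positions [  7.883    2.2424  52.296  123.165    0.921   29.1384]
tcp_pos [0.3778 0.0572 0.6514]
orientation [[ 0.2855  0.3377  0.8969]
 [ 0.0558  0.9284 -0.3673]
 [-0.9567  0.1549  0.2463]]
```

Call:
arm_command:
  targets: "-0.04 0 0 0 0.085; -0.04 0 0 0 0.085; -0.04 0 0 0 0.085; -0.04 0 0 0 0.085; -0.04 0 0 0 0.085"

```text
clock: 4.27
tcp_pos: [0.3182, 0.0482, 0.7007]
orientation: [[0.415, 0.314, 0.854], [0.073, 0.924, -0.375], [-0.907, 0.218, 0.36]]
force: [-0.4, 0.0, 0.3]
width: 0.999
```

Call:
arm_command:
  targets: "-0.04 0 0 0 0.085; -0.04 0 0 0 0.085; -0.04 0 0 0 0.085; 0 0 0 0 0.085; 0 0 0 0 0.085"

```text
clock: 4.68
tcp_pos: [0.2796, 0.043, 0.7263]
orientation: [[0.489, 0.296, 0.821], [0.083, 0.921, -0.381], [-0.868, 0.254, 0.426]]
force: [0.5, 0.2, -0.5]
width: 0.995
```

```bash
python3 st.py
```

```text
clock 4.6833
joint_positions [  7.7741 -10.415   52.4641 123.1663   0.907   29.2412]
tcp_pos [0.2796 0.043  0.7263]
orientation [[ 0.4889  0.2956  0.8207]
 [ 0.0827  0.9209 -0.3809]
 [-0.8684  0.2541  0.4258]]
```

```bash
cat >> h.py <<'E'
yw=np.radians(10.8);cy,sy=np.cos(yw),np.sin(yw)
NX=np.array([cy*.75**.5,sy*.75**.5,.5]);NY=np.array([-sy,cy,0]);NZ=np.array([-cy*.5,-sy*.5,.75**.5])
N=np.c_[NX,NY,NZ];O=np.array([.5477,-.1826,.175])
def onplane(n,uv,h):
    o,d=ray(n,uv);P=O+NZ*h;X=o+d*((P-o)@NZ)/(d@NZ);return (X-O)@N
def toolmove(target):
    s=env.get_state();return np.array(s["orientation"]).T@(np.array(target)-s["tcp_pos"])
E
python3 - <<'E'
from h import *
np.set_printoptions(precision=4,suppress=True)
for n,(x0,y0,x1,y1) in {"top":(240,160,285,205),"side":(262,130,305,178)}.items():
    p=cv2.imread(f"pics/{n}0.png");M=np.zeros((384,512),bool);M[y0:y1,x0:x1]=1
    pts=np.argwhere(M&red(p))[:,::-1]
    q=np.array([onplane(n,u,.0595)[:2] for u in pts],np.float32)*1000
    print(n,cv2.minAreaRect(q),[q[i].tolist() for i in(q[:,0].argmin(),q[:,0].argmax())])
s=env.get_state();R=np.array(s["orientation"])
T=O+NZ*.13;print("hover",T,"toolmove",R.T@(T-s["tcp_pos"]),"tool axes in neck",(N.T@R))
# roll needed so tool y aligns neck y
y=R.T@NY;print("roll to NY",np.degrees(np.arctan2(y[2],y[1])))
E
```

```text
top ((7.463884353637695, 1.6896743774414062), (72.26118469238281, 18.22719383239746), 2.273357391357422) [[-28.508865356445312, -3.003190517425537], [43.53279495239258, 3.9606285095214844]]
side ((-10.45083236694336, -16.374958038330078), (84.88020324707031, 44.77167510986328), 7.069777011871338) [[-50.8778190612793, -35.22867965698242], [30.163660049438477, 0.9668393731117249]]
hover [ 0.4839 -0.1948  0.2876] toolmove [ 0.4611 -0.2701  0.0714] tool axes in neck [[-0.0049  0.5279  0.8493]
 [-0.0104  0.8492 -0.528 ]
 [-0.9999 -0.0114  0.0013]]
roll to NY -31.869029028206125
```

Call:
arm_command:
  targets: "0.0307 -0.018 0.0048 0 0.085; 0.0307 -0.018 0.0048 0 0.085; 0.0307 -0.018 0.0048 0 0.085; 0.0307 -0.018 0.0048 0 0.085; 0.0307 -0.018 0.0048 0 0.085"

```text
clock: 5.1
tcp_pos: [0.3504, -0.0366, 0.5747]
orientation: [[0.48, 0.298, 0.825], [0.082, 0.921, -0.381], [-0.873, 0.25, 0.418]]
force: [1.6, 0.5, 0.5]
width: 0.994
```

Call:
arm_command:
  targets: "0.0307 -0.018 0.0048 0 0.085; 0.0307 -0.018 0.0048 0 0.085; 0.0307 -0.018 0.0048 0 0.085; 0.0307 -0.018 0.0048 0 0.085; 0.0307 -0.018 0.0048 0 0.085"

```text
clock: 5.52
tcp_pos: [0.4171, -0.116, 0.4281]
orientation: [[0.48, 0.299, 0.825], [0.082, 0.921, -0.381], [-0.874, 0.25, 0.417]]
force: [1.2, 0.1, -0.2]
width: 0.994
```

```bash
python3 st.py; python3 -c "
from h import *
print(toolmove(O+NZ*.13))"
```

```text
clock 5.5167
joint_positions [-27.4204 -14.2063  -5.5322  74.7143  17.0776  -2.4893]
tcp_pos [ 0.4171 -0.116   0.4281]
orientation [[ 0.4798  0.2988  0.8249]
 [ 0.0819  0.9209 -0.3812]
 [-0.8735  0.2505  0.4174]]
[ 0.14828818 -0.08779804  0.02643022]
```

Call:
arm_command:
  targets: "0.0297 -0.0176 0.0053 0 0.085; 0.0297 -0.0176 0.0053 0 0.085; 0.0297 -0.0176 0.0053 0 0.085; 0.0297 -0.0176 0.0053 0 0.085; 0.0297 -0.0176 0.0053 0 0.085"

```text
clock: 5.93
tcp_pos: [0.4841, -0.1947, 0.2876]
orientation: [[0.48, 0.299, 0.825], [0.082, 0.921, -0.381], [-0.874, 0.251, 0.417]]
force: [-0.0, 0.2, 0.8]
width: 0.996
```

Call:
arm_command:
  targets: "0 0 0 -0.122 0.085; 0 0 0 -0.122 0.085; 0 0 0 -0.122 0.085; 0 0 0 -0.122 0.085; 0 0 0 -0.122 0.085"

```text
clock: 6.35
tcp_pos: [0.4838, -0.194, 0.2885]
orientation: [[0.479, -0.233, 0.846], [0.083, 0.972, 0.221], [-0.874, -0.036, 0.485]]
force: [0.3, 0.7, -0.9]
width: 0.995
```

```bash
python3 st.py
python3 - <<'E'
from h import *
print("to 90mm",toolmove(O+NZ*.09),"to grasp",toolmove(O+NZ*.0325))
print((N.T@np.array(env.get_state()["orientation"])).round(3))
o=[]
for n,(x0,y0,x1,y1) in {"top":(215,120,315,240),"side":(225,60,325,180)}.items():
    p,d=env.read_camera(n);cv2.imwrite(f"pics/{n}1.png",p);np.save(f"pics/{n}1.npy",d)
    o.append(cv2.resize(p[y0:y1,x0:x1],(400,480),interpolation=cv2.INTER_CUBIC))
cv2.imwrite("pics/crop2.png",np.hstack(o))
E
```

```text
clock 6.35
joint_positions [-32.9207  -1.9815 -15.8508  53.9194  19.252  -43.1336]
tcp_pos [ 0.4838 -0.194   0.2885]
orientation [[ 0.4788 -0.2333  0.8464]
 [ 0.0828  0.9718  0.221 ]
 [-0.874  -0.0357  0.4846]]
to 90mm [ 0.04077886 -0.00044086  0.00010761] to grasp [ 9.82692232e-02 -1.57446558e-05  1.07052437e-03]
[[-0.016 -0.059  0.998]
 [-0.008  0.998  0.058]
 [-1.    -0.007 -0.017]]
```

View pics/crop2.png

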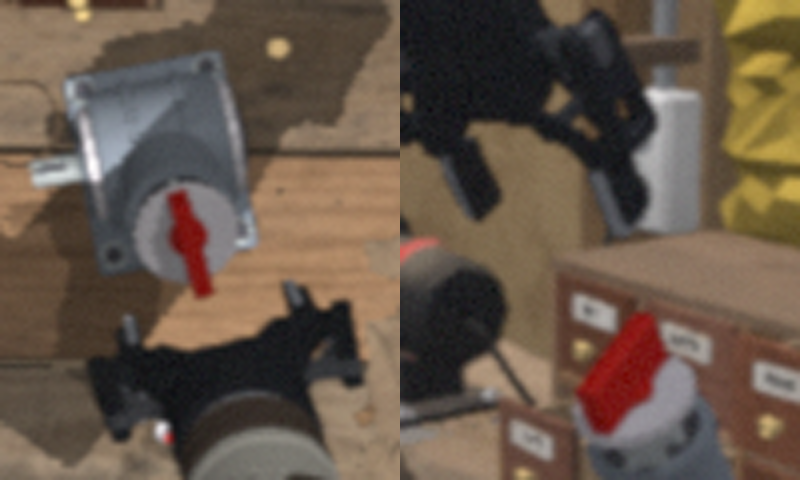

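The hand straddles the bar: fingertips at top crop (128,320) and (292,290), with the bar between and below them. Lowering to grasp.

Call:
arm_command:
  targets: "0.02 0 0 0 0.085; 0.02 0 0 0 0.085; 0.02 0 0 0 0.085; 0.02 0 0.001 0 0.085; 0.017 0 0 0 0.085"

```text
clock: 6.87
tcp_pos: [0.5319, -0.1857, 0.2041]
orientation: [[0.48, -0.225, 0.848], [0.082, 0.974, 0.212], [-0.874, -0.032, 0.486]]
force: [0.3, 0.3, -0.1]
width: 0.996
```

Call:
arm_command:
  targets: "0 0 0 0 0.03; 0 0 0 0 0.03; 0 0 0 0 0.03; 0 0 0 0 0.03; 0 0 0 0 0.03"

```text
clock: 7.28
tcp_pos: [0.5325, -0.1869, 0.2073]
orientation: [[0.483, -0.227, 0.846], [0.08, 0.973, 0.216], [-0.872, -0.036, 0.488]]
force: [-0.4, 0.7, -0.7]
width: 0.349
```

Run:
```python
from h import *
s=env.get_state();print(s["width"],s["force"],"tcp in neck mm",((s["tcp_pos"]-O)@N*1000).round(1))
o=[]
for n,(x0,y0,x1,y1) in {"top":(215,120,315,240),"side":(225,80,325,200)}.items():
    p,d=env.read_camera(n);cv2.imwrite(f"pics/{n}2.png",p)
    o.append(cv2.resize(p[y0:y1,x0:x1],(400,480),interpolation=cv2.INTER_CUBIC))
cv2.imwrite("pics/crop3.png",np.hstack(o))
```

```text
0.34945960208991506 [-0.36427032  0.69495912 -0.67509384] tcp in neck mm [ 2.5 -1.3 35.8]
```

View pics/crop3.png

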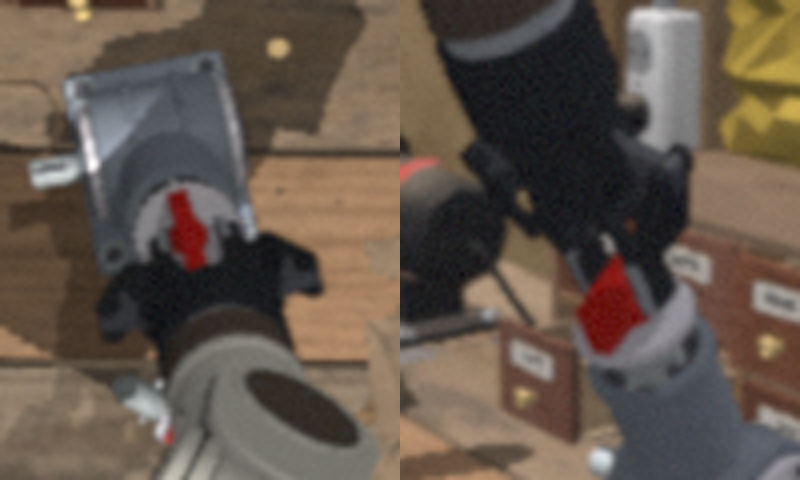

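Both fingers straddle the red bar just above the flange (top crop 190,240; side crop 610,300). Closing.

Call:
arm_command:
  targets: "0 0 0 0 0.01; 0 0 0 0 0.01; 0 0 0 0 0.01; 0 0 0 0 0.01; 0 0 0 0 0.01"

```text
clock: 7.8
tcp_pos: [0.5322, -0.1855, 0.2066]
orientation: [[0.482, -0.229, 0.846], [0.083, 0.973, 0.216], [-0.872, -0.033, 0.488]]
force: [-4.5, 3.7, 5.2]
width: 0.155
```

```bash
cat > c.py <<'E'
from h import *
np.set_printoptions(precision=2,suppress=True)
s=env.get_state();R=np.array(s["orientation"])
print(s["clock"],"open mm",s["width"]*85.4,"F tool",R.T@s["force"],"T tool",R.T@s["torque"],"tcp neck mm",(s["tcp_pos"]-O)@N*1000)
B=N.T@R;print("hand angle",np.degrees(np.arctan2(-B[0,1],B[1,1])),"j6",s["joint_positions"][5],"x",B[:,0])
E
python3 c.py
```

```text
7.8 open mm 13.2698214994778 F tool [-6.4   4.48 -0.43] T tool [0.14 0.4  1.1 ] tcp neck mm [ 2.1   0.09 35.22]
hand angle 3.0772975663538524 j6 -38.64505889033215 x [-0.01 -0.01 -1.  ]
```

Call:
arm_command:
  targets: "0.002 0 0 0 0.01; 0.001 0 0 -0.08 0.01; 0 0 0 -0.08 0.01; 0 0 0 -0.08 0.01; 0 0 0 0 0.01"

```text
clock: 8.22
tcp_pos: [0.5328, -0.1852, 0.2064]
orientation: [[0.483, -0.425, 0.765], [0.083, 0.893, 0.443], [-0.872, -0.151, 0.466]]
force: [-20.1, 4.9, 24.0]
width: 0.152
```

```bash
python3 c.py
```

```text
8.2167 open mm 13.021752958963424 F tool [-30.24   9.26  -2.01] T tool [-0.33  0.98  2.65] tcp neck mm [ 2.6   0.21 34.8 ]
hand angle 16.978007107187235 j6 -52.46573479006145 x [-0.01 -0.01 -1.  ]
```

Call:
arm_command:
  targets: "-0.0015 0 0 -0.08 0.01; 0 0 0 -0.08 0.01; 0 0 0 -0.08 0.01; 0 0 0 0 0.01; 0 0 0 0 0.01"

```text
clock: 8.63
tcp_pos: [0.5323, -0.1849, 0.2065]
orientation: [[0.482, -0.594, 0.644], [0.084, 0.763, 0.641], [-0.872, -0.255, 0.418]]
force: [-13.5, 5.0, 15.6]
width: 0.153
```

```bash
python3 c.py
```

```text
8.6333 open mm 13.075480217988948 F tool [-19.66   7.87   1.08] T tool [-0.12 -0.01  2.26] tcp neck mm [ 2.32  0.62 35.04]
hand angle 30.622532676701812 j6 -66.14586520281703 x [-0.01 -0.01 -1.  ]
```

Call:
arm_command:
  targets: "0 0 0 -0.08 0.01; 0 0 0 -0.08 0.01; 0 0 0 -0.08 0.01; 0 0 0 0 0.01; 0 0 0 0 0.01"

```text
clock: 9.05
tcp_pos: [0.5328, -0.1842, 0.2045]
orientation: [[0.481, -0.731, 0.483], [0.086, 0.588, 0.804], [-0.872, -0.345, 0.346]]
force: [-0.5, 5.3, 2.6]
width: 0.15
```

```bash
python3 c.py
```

```text
9.05 open mm 12.77972480800332 F tool [-2.01  2.55  4.88] T tool [-0.05 -0.93  1.1 ] tcp neck mm [ 1.84  1.25 32.96]
hand angle 44.384663759680386 j6 -79.88234209187802 x [-0.01 -0.01 -1.  ]
```

The push force fell to 2 N and the tool sank 2 mm, so the lugs are in the gap. Following the plug down.

Call:
arm_command:
  targets: "0.002 0 0 0 0.01; 0.002 0 0 0 0.01; 0.002 0 0 0 0.01; 0.001 0 0 0 0.01; 0 0 0 0 0.01"

```text
clock: 9.47
tcp_pos: [0.5364, -0.1834, 0.1982]
orientation: [[0.481, -0.731, 0.483], [0.087, 0.588, 0.804], [-0.872, -0.345, 0.346]]
force: [0.6, 5.5, 0.8]
width: 0.155
```

```bash
python3 c.py
```

```text
9.4667 open mm 13.208429678991704 F tool [0.03 2.49 4.99] T tool [ 0.   -1.    1.02] tcp neck mm [ 1.86  1.36 25.68]
hand angle 44.37245746305491 j6 -79.59262187639195 x [-0.01 -0.01 -1.  ]
```

Call:
arm_command:
  targets: "0.001 0 0 0 0.01; 0.001 0 0 0 0.01; 0.001 0 0 0 0.01; 0.0005 0 0 0 0.01; 0 0 0 0 0.01"

```text
clock: 9.88
tcp_pos: [0.5376, -0.1832, 0.1965]
orientation: [[0.482, -0.731, 0.484], [0.086, 0.589, 0.804], [-0.872, -0.345, 0.346]]
force: [-8.8, 6.9, 11.1]
width: 0.151
```

```bash
python3 c.py
```

```text
9.8833 open mm 12.89443986433673 F tool [-13.3    6.65   5.15] T tool [-0.   -0.8   1.93] tcp neck mm [ 2.03  1.31 23.62]
hand angle 44.34271627113163 j6 -79.45769841903555 x [-0.01 -0.01 -1.  ]
```

It bottomed 11.4 mm lower, which is the expected drop. Now forward (clockwise, +roll).

Call:
arm_command:
  targets: "-0.0005 0 0 0.08 0.01; 0 0 0 0.08 0.01; 0 0 0 0.08 0.01; 0 0 0 0 0.01; 0 0 0 0 0.01"

```text
clock: 10.3
tcp_pos: [0.538, -0.1836, 0.1968]
orientation: [[0.482, -0.594, 0.643], [0.086, 0.763, 0.641], [-0.872, -0.254, 0.419]]
force: [-4.5, 5.1, 6.4]
width: 0.151
```

```bash
python3 c.py
```

```text
10.3 open mm 12.877357579585963 F tool [-7.35  4.98  3.07] T tool [ 0.15 -0.61  1.43] tcp neck mm [ 2.46  0.83 23.77]
hand angle 30.591989147434543 j6 -65.7009431870511 x [-0.01 -0.01 -1.  ]
```

Call:
arm_command:
  targets: "0 0 0 0.08 0.01; 0 0 0 0.08 0.01; 0 0 0 0.08 0.01; 0 0 0 0 0.01; 0 0 0 0 0.01"

```text
clock: 10.72
tcp_pos: [0.5381, -0.1839, 0.1961]
orientation: [[0.482, -0.426, 0.766], [0.085, 0.893, 0.443], [-0.872, -0.148, 0.466]]
force: [-0.8, 4.6, 2.6]
width: 0.149
```

```bash
python3 c.py
```

```text
10.7167 open mm 12.689193352131243 F tool [-2.25  4.1   2.62] T tool [ 0.02 -0.31  1.25] tcp neck mm [ 2.17  0.57 23.15]
hand angle 16.942854167929013 j6 -52.050597079165925 x [-0.01 -0.01 -1.  ]
```

Call:
arm_command:
  targets: "0.0006 0 0 0.1 0.01; 0.0005 0 0 0.1 0.01; 0.00045 0 0 0.1 0.01; 0.00045 0 0 0.1 0.01; 0 0 0 0 0.01"

```text
clock: 11.13
tcp_pos: [0.539, -0.1843, 0.1945]
orientation: [[0.482, -0.091, 0.872], [0.084, 0.995, 0.058], [-0.872, 0.045, 0.487]]
force: [-1.2, 4.1, 4.2]
width: 0.149
```

```bash
python3 c.py
```

```text
11.1333 open mm 12.754722684123696 F tool [-3.91  4.41  1.3 ] T tool [0.08 0.32 1.2 ] tcp neck mm [ 2.07 -0.05 21.29]
hand angle -6.087101046506583 j6 -28.955975933572173 x [-0.01 -0.01 -1.  ]
```

Works well. Continuing.

Call:
arm_command:
  targets: "0.00045 0 0 0.1 0.01; 0.00045 0 0 0.1 0.01; 0.00045 0 0 0.1 0.01; 0.00045 0 0 0.1 0.01; 0.00045 0 0 0.1 0.01"

```text
clock: 11.55
tcp_pos: [0.5397, -0.1848, 0.1925]
orientation: [[0.481, 0.339, 0.808], [0.082, 0.901, -0.426], [-0.873, 0.272, 0.406]]
force: [-2.4, 2.2, 4.6]
width: 0.154
```

Call:
arm_command:
  targets: "0.00045 0 0 0.1 0.01; 0.00045 0 0 0.1 0.01; 0.00045 0 0 0.1 0.01; 0 0 0 0 0.01; 0 0 0 0 0.01"

```text
clock: 11.97
tcp_pos: [0.5403, -0.1846, 0.1911]
orientation: [[0.481, 0.56, 0.674], [0.082, 0.737, -0.671], [-0.873, 0.378, 0.308]]
force: [-3.4, 3.3, 5.8]
width: 0.151
```

```bash
python3 c.py
```

```text
11.9667 open mm 12.853298419093445 F tool [-6.44  2.72 -2.67] T tool [0.08 1.27 0.34] tcp neck mm [ 1.41 -0.58 17.82]
hand angle -51.75838318334366 j6 16.798814780272284 x [-0.01 -0.01 -1.  ]
```

Call:
arm_command:
  targets: "0.00045 0 0 0.1 0.01; 0.00045 0 0 0.1 0.01; 0.00045 0 0 0.1 0.01; 0.00045 0 0 0.1 0.01; 0 0 0 0 0.01"

```text
clock: 12.38
tcp_pos: [0.5408, -0.1848, 0.1893]
orientation: [[0.48, 0.781, 0.4], [0.082, 0.414, -0.907], [-0.873, 0.468, 0.135]]
force: [-3.4, 3.0, 4.7]
width: 0.151
```

```bash
python3 c.py
```

```text
12.3833 open mm 12.890526716602789 F tool [-5.49  0.75 -3.49] T tool [ 0.17  1.19 -0.34] tcp neck mm [ 0.94 -0.83 15.96]
hand angle -74.9081811607458 j6 39.98605362951745 x [-0.01 -0.01 -1.  ]
```

Call:
arm_command:
  targets: "0.00035 0 0 0.08 0.01; 0.00035 0 0 0.08 0.01; 0.0003 0 0 0.07 0.01; 0 0 0 0 0.01; 0 0 0 0 0.01"

```text
clock: 12.8
tcp_pos: [0.5405, -0.1849, 0.1883]
orientation: [[0.479, 0.851, 0.214], [0.081, 0.2, -0.976], [-0.874, 0.485, 0.027]]
force: [-8.6, 1.3, 7.8]
width: 0.153
```

```bash
python3 c.py
```

```text
12.8 open mm 13.04945079972998 F tool [-10.89  -3.29  -2.87] T tool [-0.2   1.26 -1.1 ] tcp neck mm [ 0.13 -0.88 15.26]
hand angle -87.89669334326673 j6 52.968012458290666 x [-0.02 -0.01 -1.  ]
```

Call:
arm_command:
  targets: "0.0002 0 0 0.05 0.01; 0.0002 0 0 0.05 0.01; 0 0 0 0 0.01; 0 0 0 0 0.01; 0 0 0 0 0.01"

```text
clock: 13.22
tcp_pos: [0.5402, -0.1849, 0.1881]
orientation: [[0.479, 0.868, 0.131], [0.08, 0.105, -0.991], [-0.874, 0.485, -0.019]]
force: [-13.5, 1.3, 10.9]
width: 0.147
```

```bash
python3 c.py
```

```text
13.2167 open mm 12.562943758770789 F tool [-15.87  -6.31  -3.26] T tool [-1.73  1.24 -1.84] tcp neck mm [-0.17 -0.81 15.28]
hand angle -93.39644332205764 j6 58.480037300913345 x [-0.02 -0.01 -1.  ]
```

Call:
arm_command:
  targets: "0.0003 0 0 0.04 0.01; 0 0 0 0 0.01; 0 0 0 0 0.01; 0 0 0 -0.05 0.01; 0 0 0 -0.05 0.01"

```text
clock: 13.63
tcp_pos: [0.5408, -0.1849, 0.1884]
orientation: [[0.48, 0.858, 0.183], [0.08, 0.164, -0.983], [-0.874, 0.487, 0.01]]
force: [-7.8, 0.7, 11.2]
width: 0.149
```

```bash
python3 c.py
```

```text
13.6333 open mm 12.765677573701414 F tool [-13.46  -1.11  -1.95] T tool [-0.12  0.74 -0.91] tcp neck mm [ 0.47 -1.01 15.16]
hand angle -89.95360585815735 j6 55.06463368740414 x [-0.02 -0.01 -1.  ]
```

Call:
arm_command:
  targets: "0 0 0 0.04 0.01; 0 0 0 0.03 0.01; 0 0 0 0.01 0.01; 0 0 0 0 0.01; 0 0 0 0 0.01"

```text
clock: 14.05
tcp_pos: [0.5407, -0.1851, 0.1881]
orientation: [[0.479, 0.87, 0.114], [0.08, 0.086, -0.993], [-0.874, 0.485, -0.028]]
force: [-13.4, 0.9, 10.5]
width: 0.153
```

```bash
python3 c.py
```

```text
14.05 open mm 13.088340517450892 F tool [-15.56  -6.5   -2.73] T tool [-1.99  0.97 -1.81] tcp neck mm [ 0.21 -1.17 15.05]
hand angle -94.48116287193935 j6 59.59514127747022 x [-0.02 -0.01 -1.  ]
```

The torque is −2 N m against the end stop. Releasing and backing off along the axis.

Call:
arm_command:
  targets: "0 0 0 0 0.03; 0 0 0 0 0.05; 0 0 0 0 0.085; 0 0 0 0 0.085; 0 0 0 0 0.085"

```text
clock: 14.47
tcp_pos: [0.5421, -0.1849, 0.1874]
orientation: [[0.48, 0.87, 0.109], [0.081, 0.079, -0.994], [-0.873, 0.486, -0.033]]
force: [-0.4, 0.4, 1.1]
width: 0.852
```

Call:
arm_command:
  targets: "0 0 0 0 0.085; -0.02 0 0 0 0.085; -0.035 0 0 0 0.085; -0.035 0 0 0 0.085; -0.035 0 0 0 0.085"

```text
clock: 14.88
tcp_pos: [0.4811, -0.1946, 0.2976]
orientation: [[0.48, 0.871, 0.109], [0.082, 0.079, -0.993], [-0.873, 0.486, -0.034]]
force: [-0.0, -1.0, -0.4]
width: 0.992
```

```bash
python3 c.py
python3 - <<'E'
from h import *
o=[]
for n,(x0,y0,x1,y1) in {"top":(215,120,315,240),"side":(250,120,340,228)}.items():
    p,d=env.read_camera(n);cv2.imwrite(f"pics/{n}3.png",p);np.save(f"pics/{n}3.npy",d)
    o.append(cv2.resize(p[y0:y1,x0:x1],(400,480),interpolation=cv2.INTER_CUBIC))
    X=cloud(n,d);h=cv2.cvtColor(p,cv2.COLOR_BGR2HSV);Q=(X-O)@N*1000
    near=(np.hypot(Q[...,0],Q[...,1])<45)&(Q[...,2]>-5)&(Q[...,2]<70)
    for k,m in(("red",red(p)),("white",(h[...,1]<45)&(h[...,2]>140))):
        m=m&near
        if m.sum()>5:print(n,k,m.sum(),np.percentile(Q[m],[3,50,97],axis=0).round(1).tolist())
cv2.imwrite("pics/crop4.png",np.hstack(o))
E
```

```text
14.8833 open mm 84.71829341835004 F tool [ 0.28 -0.29  1.03] T tool [ 0.04 -0.12 -0.41] tcp neck mm [  2.64   0.75 139.99]
hand angle -94.88488867196702 j6 54.84841911516468 x [-0.02 -0.01 -1.  ]
top red 162 [[-2.1, -27.6, 12.6], [7.8, 5.3, 31.9], [11.5, 28.6, 40.0]]
side red 336 [[-9.1, -31.5, 10.3], [-5.0, -3.7, 28.5], [5.1, 28.3, 36.9]]
side white 17 [[10.1, -28.7, 3.7], [18.8, -22.3, 5.5], [27.4, -11.0, 7.0]]
```

View pics/crop4.png

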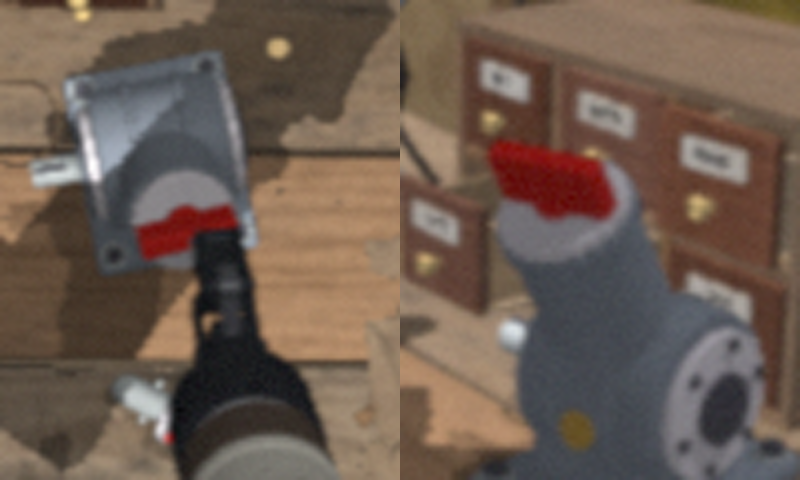

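Side crop: the flange (570,230) now sits on the neck lip with no dark gap, and the bar (555,180) has turned by about 95°. The bar top sank 20.5–21 mm in both views, against 20.5 mm expected. I'll check that the bystanders haven't moved and hand in.

Run:
```python
from h import *
a=cv2.imread("pics/side0.png").astype(int);b=cv2.imread("pics/side3.png").astype(int)
A=cv2.imread("pics/top0.png");B=cv2.imread("pics/top3.png")
for n,(x0,y0,x1,y1) in {"can":(128,168,168,200),"stone":(120,220,195,262),"block(432-455,163-220)":(428,160,458,222)}.items():
    w=20;g=lambda i:cv2.equalizeHist(cv2.cvtColor(i,cv2.COLOR_BGR2GRAY)).astype(np.float32)[y0:y1,x0:x1]
    print(n,cv2.phaseCorrelate(g(A),g(B)))
s=env.get_state();print(s["clock"],s["force"]);print(env.close_job())
```

```text
can ((0.5780393734879681, 0.17748028455230447), 0.5048543225973845)
stone ((0.41160311969278496, 0.5970231610272414), 0.5399990443476924)
block(432-455,163-220) ((-0.0032600898075276774, 0.04642376089105227), 1.032261388997237)
14.9833 [ 0.58123451 -0.68735329 -0.40128136]
the job is handed in; nothing more can be done
None
```

The plug is screwed fully home with the flange flush on the neck, and I handed the job in at about 15 s with the hand open and clear of it.

- **Grasp:** The moves have no tilt command. I drove the arm against its wrist limit, which tilted the tool to within about 1° of the leaning neck axis. I then took the plug by the red bar.
- **Backward turn:** It turned counterclockwise about 41° with a light push, up to 30 N. At that point the push force vanished and the plug sank 11.4 mm, matching the expected 11.5 mm drop.
- **Forward turn:** It turned clockwise about 138° in one grasp until the end stop gave about 2 N m. I loosened it by 3 to 4° once and then retightened it to the stop before letting go. It was never lifted.

**Last checks:**
- **Height by camera:** The bar top sank 20.5 to 21 mm in both views, against 20.5 mm expected, and no gap shows under the flange.
- **Height by tool:** This reading disagrees slightly. It showed about 8.5 mm of sink for the thread stage instead of 9.0 mm, which I put down to grip slip and the thread's axial play.
- **Bystanders:** The spray can and whetstone show a picture shift of up to 0.6 px (1–2 mm). I read that as noise, because the light on them changed and the arm never came near them. The patch I took for the wood block shows no shift, though I did not confirm that it is the block.
- **Contact:** The tool force was about 1 N, so nothing was touching.

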